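# Lock the matching rest post into the slotted rail

### The arm

A 6-joint arm with a two-finger parallel gripper is mounted at the origin on a cart in front of the work surface, level with it; the furniture and walls round the work are solid. World frame = base frame: x ahead of the robot, y to its left, z up, the work surface at z = 0. Lengths are in m, angles in rad, forces in N, time in s.
With the tool pointing down it reaches from about 0.375 to 0.9 m from the base axis. Payload 3.1 kg.
Tool frame: the origin (TCP) lies between the finger pads; the fingertips stand 17 mm ahead of it and the grasp point (between the pads) lies 2 mm behind it; z points along the fingers, y is the line along which they close (so a half turn about z gives the same grasp; the last joint's range is limited). The gripper opens to 85 mm and grips with 20 to 120 N. Pads are 22 mm wide; open, the fingers measure 114 mm over their backs; the gripper's body (76 mm by 85 mm) begins 54 mm behind the grasp point. The pads swing forward as they close: fully open they stand 13 mm farther back than shut.
Start: joints at [0.948, 0.527, 1.433, -0, 1.181, -0.178], TCP at [0.269, 0.564, 0.219] pointing down, gripper open.
Joint ranges: [-3.08, 3.08], [-0.75, 2.2], [0.22, 2.44], [-1.43, 4.57], [0, 2.65], [-2.85, 2.85]. Speed limits (rad/s): [2.79, 2.79, 3.14, 3.14, 3.14, 3.14].

### API

Orientations are given as a unit quaternion [x, y, z, w].
In Python, from station import sense, vision, order gives the robot as it stands.
- The arm moves only by the shell command python3 -m crank 'ROWS' [OPENING] [FORCE]. ROWS is JSON, a list of rows, each an object with "dp": the shift along the world's x, y, z in units of 30 mm (1.0 is 30 mm), a list of three; "angular": the turn, a rotation vector about the world's x, y, z in degrees, a list of three. In form: [{"dp": [dx, dy, dz], "angular": [ax, ay, az]}, ...]. A call has 1 to 20 rows; each row shifts and turns the commanded pose from where the row before left it; what a row does not reach is not made up. A row lasts 1/10 s, in which the tool goes at most 50 mm and 8.59 degrees, less where a joint would pass 70% of its speed; a pose out of reach is approached as far as the arm can. A call is refused whole if a number of a shift passes 1 or a number of a turn 8.59, either way. A call with a gripper value outside its range is refused whole. OPENING is the closure, from 0 (fully open) to 1 (shut), set as the call begins (- or left out, the last holds). The fingers move at their own pace and stop on an object; FORCE is the grip in N (left out, the last holds). Time passes only in rows, so rows that do not move let the fingers close. It gives the time, the measured TCP pose, the force, the opening and the grip force at its end, in the units of the state.
- sense(): the state, without advancing time (a new reading comes with each control period).
- vision.snapshot(name): name is "scene" or "top" or "wrist"; returns a dict with "image" (420x560x3 uint8, blue, green, red), "range_z" (420x560 float32, m along the optical axis (not along the pixel's ray), 0 where there is no reading), "mtx" (3x3 intrinsics, pixels), "dist" ([k1, k2, p1, p2, k3] as OpenCV has them; the pictures are not rectified), "pose" (4x4, takes a point from camera to world coordinates); the wrist camera has in their place "mount" (4x4, takes a point from camera to tool coordinates, whose origin is the TCP and whose axes are the flange's). Camera axes: x right, y down, z forward; pixel columns grow to the right and rows downward; lengths in m; the calibration is good to about 2 mm. A picture is of the moment at which its call begins: read the wrist's pose just before it.
- order.sign_off(): hands the job in; it is judged then, once.
The state is a dict: "t": time; "q": joint angles; "qd": joint speeds; "tau": joint torques, N m; "tcp_pos": TCP position; "tool_rot": TCP orientation; "force": force on the tool from outside, world axes, zero at the start; "ft_torque": the same for the moment, N m; "finger_gap": opening from 0.0 (shut) to 1.0 (fully open); "gripper_force": force on a finger pad.
Only numpy, scipy, OpenCV 4.12 (cv2) and the standard library are available. Lean on these libraries where they do the work, as an engineer would, in place of code of your own. Each camera call takes 0.05 s, during which the arm holds its last target. There are 200 camera calls.

### The job

The pipette rest on the slotted metal rail still lacks one of its two posts. From the black stand take the post of the same height as the one already locked in the rail (the shorter of the two), pass its T-foot down through the empty slot until its square shoulder sits flat on the rail, turn it a quarter turn so that the foot bar lies across the slot and holds, and let go. Leave the taller post in the stand.

Things in the scene. Friction and masses are not known exactly. Their poses are not given: they have to be found in the camera images.
- post_head (a point): Shorter post, upright in one of the black stand's two pockets (60 x 22 mm); 0.1 kg. Point: on its axis, middle of the solid part of its grey head. x along the head and foot bar (parallel), y through the head, z up. Head 42 (x) x 14 (y) mm, solid from 13 mm below to 9 mm above the point; two prongs with a notch rise to 23 mm above. Square shoulder 42 x 42 x 5 mm, underside 30 mm below.
- post_foot (a point): The shorter post's T-foot: middle of its steel foot bar, 42 (x) x 10 (y) x 8 (z) mm, on the post's axis, 48 mm below post_head, same axes. The bar's top is 14 mm and its bottom 22 mm below the shoulder's underside; a shank 10 mm thick joins them. In the stand the shoulder rests on the stand's top, 36 mm above the bench, and the foot hangs in the pocket.
- tall_head (a point): The taller post, the same but with a neck 25 mm longer; not to be used. It stands in the stand's other pocket, 100 mm from the shorter one in the line of the heads' x axes (either side). Point: on its axis, middle of the solid part of its head, 55 mm above its shoulder's underside.
- slot (a point): Centre of the empty slot, on top of the fixed steel rail (240 x 90 mm), 40 mm above the bench. x along slot and rail, z up. Slot 60 (x) x 22 (y) mm through a 6 mm plate, hollow below, 78 mm wide. The locked post is 130 mm off in +x. A post enters with its foot bar along x; seated, post_head is 30 mm above, the foot has 8 mm free height under the plate and turns freely either way.
Mind the look-alikes: they are no part of the job. Leave any purple or turquoise look-alike of the part that bears post_head alone.

How it is judged:
By the outcome, as a careful person would: the job done as asked, in the order asked, and still so for the second after the job is handed in, with the robot touching nothing.
It also fails if it takes over 40 s, if anything falls off the work surface, if the arm or the gripper's body presses on something with over 40 N, if the wrist force passes 120 N, or if a joint passes its speed limit or range.

## Working session

There is one attempt and no reset: what is moved stays moved. The work goes in short steps, Python scripts to look and compute and a shell command to move; the robot and the scene stay as the last step left them, time stands still between calls to the robot, and variables do not carry over. Pictures are saved under pics/ and viewed, at most 10 in all, crops included, and the job is handed in when it is done.

```bash
ls; mkdir -p pics
cat > h.py <<'E'
from station import sense, vision, order
import numpy as np, cv2
from scipy.spatial.transform import Rotation as R
def snap(n):
    s=sense(); d=vision.snapshot(n)
    if n=="wrist":
        T=np.eye(4);T[:3,:3]=R.from_quat(s["tool_rot"]).as_matrix();T[:3,3]=s["tcp_pos"]
        d["pose"]=T@d["mount"]
    return d
def cloud(d):
    h,w=d["range_z"].shape
    u,v=np.meshgrid(np.arange(w),np.arange(h))
    p=cv2.undistortPoints(np.stack([u,v],-1).reshape(-1,1,2).astype(np.float64),d["mtx"],np.array(d["dist"])).reshape(h,w,2)
    z=d["range_z"]
    P=np.dstack([p[...,0]*z,p[...,1]*z,z])
    W=P@d["pose"][:3,:3].T+d["pose"][:3,3]
    W[z==0]=np.nan
    return W
E
python3 - <<'E'
from h import *
import pickle
D={}
for n in ["top","scene"]:
    d=snap(n);D[n]=d
    cv2.imwrite(f"pics/{n}0.png",d["image"])
pickle.dump(D,open("d0.pkl","wb"))
print(sense())
E
```

```text
pics
{'t': 0.1, 'q': array([ 9.47504077e-01,  5.28364977e-01,  1.43379780e+00,  1.79779582e-05,
        1.18139916e+00, -1.78520811e-01]), 'qd': array([-0.00140326, -0.00080835, -0.00307311, -0.00132118, -0.00017671,
       -0.0001704 ]), 'tau': array([ 4.79793780e-04, -4.43306851e+01, -1.78584749e+01, -2.29820025e-04,
        3.97723445e-03,  4.33162336e-05]), 'tcp_pos': array([0.26848554, 0.56364311, 0.21802903]), 'tool_rot': array([ 2.20560447e-01,  9.75372811e-01, -9.03323178e-04, -3.91913134e-04]), 'force': array([-0.13619927, -0.03157798, -0.1722129 ]), 'ft_torque': array([ 0.03003984, -0.04798064, -0.01152384]), 'gripper_force': 0.0, 'finger_gap': 1.0015957901667996}
```

View pics/top0.png

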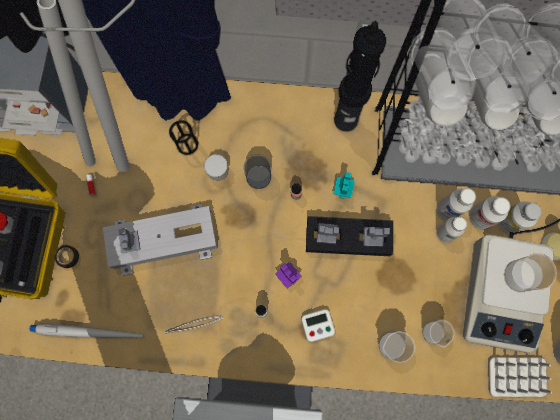

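View pics/scene0.png

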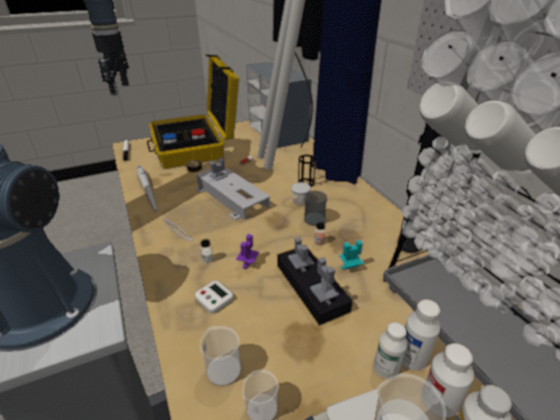

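Top: the rail has its locked post at (125,238) and its empty slot at (188,231). The black stand holds grey posts at (327,233) and (375,236). The look-alikes are purple (288,273) and turquoise (344,185). I'll measure heights to tell the short post from the tall one.

Run:
```python
from h import *
import pickle
D=pickle.load(open("d0.pkl","rb"));d=D["top"];W=cloud(d)
print(d["pose"][:3,3],d["mtx"][0,0])
def reg(n,u0,u1,v0,v1,zlo,zhi):
    P=W[v0:v1,u0:u1].reshape(-1,3);P=P[(P[:,2]>zlo)&(P[:,2]<zhi)]
    r=cv2.minAreaRect((P[:,:2]*1000).astype(np.float32))
    print(n,len(P),"mean",P.mean(0).round(4),"zmax",P[:,2].max().round(4),"rect",r)
for n,a in dict(A=(308,348,215,250),B=(352,395,215,252),L=(110,140,220,258)).items():
    P=W[a[2]:a[3],a[0]:a[1]].reshape(-1,3);print(n,np.histogram(P[:,2],bins=np.arange(0,.14,.01))[0])
    zm=np.nanpercentile(P[:,2],98)
    reg(n,*a,zm-.03,zm+.01)
reg("stand",300,400,208,262,.028,.039)
reg("rail",100,222,200,275,.034,.046)
# slot
M=np.zeros(W.shape[:2],bool)
sub=W[...,2];print(np.round(sub[222:242:2,168:208:3]*1000))
a=cv2.resize(d["image"][205:265,300:400],None,fx=5,fy=5,interpolation=cv2.INTER_CUBIC)
b=cv2.resize(d["image"][200:280,98:226],None,fx=4,fy=4,interpolation=cv2.INTER_CUBIC)
c=np.zeros((300+320,512,3),np.uint8)[:600];c[:300,:500]=a;c[300:600,:512]=b[:300]
cv2.imwrite("pics/crop1.png",c)
```

```text
[ 0.31461484 -0.05578759  1.1806536 ] 530.7954651938373
A [ 50  11  12 924 144  11  22  63  77   2   0   0   0   0]
A 171 mean [ 0.5279 -0.1358  0.078 ] zmax 0.0903 rect ((529.3030395507812, -135.93882751464844), (40.98420333862305, 14.95274829864502), 88.83070373535156)
B [129   9  20 928 144   6   5   5  19  64  48  55   0   0]
B 184 mean [ 0.5292 -0.2377  0.1023] zmax 0.1168 rect ((530.5914306640625, -238.57864379882812), (14.929254531860352, 42.28399658203125), 1.4203555583953857)
L [ 61   0   0 357 509   7  24  62  57  36   0   0   0   0]
L 177 mean [0.4718 0.2905 0.0812] zmax 0.0957 rect ((472.12799072265625, 292.5926513671875), (43.069026947021484, 13.531050682067871), 15.650768280029297)
stand 2025 mean [ 0.5289 -0.1861  0.0353] zmax 0.039 rect ((530.723388671875, -187.23658752441406), (76.18268585205078, 189.25001525878906), 1.9191937446594238)
rail 3929 mean [0.4897 0.2303 0.0398] zmax 0.046 rect ((490.66766357421875, 231.15151977539062), (92.49772644042969, 241.7653045654297), 16.77813148498535)
[[35. 37. 37. 40. 40. 41. 43. 38. 36. 41. 38. 37. 36. 40.]
 [43. 40. 37. 37. 36. 41. 43. 42. 36.  1. -2. 42. 35. 39.]
 [41. 38. 42. 40. 38. 33. -4.  3. -3.  0.  1. 42. 42. 37.]
 [42. 38. 33. -0.  1.  2. -4.  1.  2. -6. -2. 36. 42. 45.]
 [38. 42. -1. -1. -4. -0. -3.  4.  1.  2. -0.  5. 40. 40.]
 [41. 39.  0.  4.  2. -3. -2. -1. -3.  4. -3.  2. 39. 40.]
 [39. 39. 38. -0. -1. -1. -3. -1.  2. 40. 42. 42. 39. 39.]
 [41. 43. 41. -4.  2. 40. 43. 39. 44. 39. 37. 40. 39. 40.]
 [36. 41. 39. 41. 41. 39. 37. 39. 40. 38. 43. 42. 40. 41.]
 [34. 39. 39. 39. 40. 37. 38. 40. 40. 45. 39. 41. 41. 42.]]
```

View pics/crop1.png

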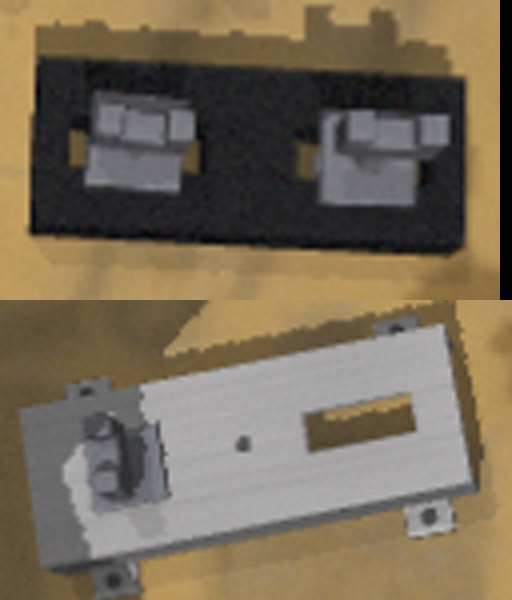

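Only (327,233) matches the short post: its top is at 0.089 m, against 0.115 m for (375,236). The locked post (125,238) is already in the rail, and the purple (288,273) and turquoise (344,185) ones are decoys. In the crop, the slot corners are about (305,412), (411,393), (416,430) and (308,452).

```bash
cat >> h.py <<'E'
def onplane(d,uv,z):
    p=cv2.undistortPoints(np.array(uv,float).reshape(-1,1,2),d["mtx"],np.array(d["dist"])).reshape(-1,2)
    r=np.c_[p,np.ones(len(p))]@d["pose"][:3,:3].T;o=d["pose"][:3,3]
    return o+r*((z-o[2])/r[:,2])[:,None]
E
python3 - <<'E'
from h import *
import pickle
D=pickle.load(open("d0.pkl","rb"));d=D["top"];W=cloud(d)
c=np.array([(305,412),(411,393),(416,430),(308,452)],float)-[0,300]
px=(c+.5)/4-.5+[98,200]
P=onplane(d,px,.04);print(P[:,:2].round(4),P.mean(0).round(4)); e=(P[0]-P[1]+P[3]-P[2]);print("slot x deg",np.degrees(np.arctan2(e[1],e[0])),np.linalg.norm(e)/2)
r=np.array([(20,412),(443,325),(478,485),(45,568)],float)-[0,300]
P=onplane(d,(r+.5)/4-.5+[98,200],.04);print(P[:,:2].round(4));e=P[0]-P[1];print("rail",np.degrees(np.arctan2(e[1],e[0])))
# short post: shoulder corners at z .041 (crop 5x) and stand edges
s=np.array([(40,58),(466,77),(462,250),(30,234)],float);P=onplane(d,(s+.5)/5-.5+[300,205],.036);print("stand",P[:,:2].round(4),P.mean(0).round(4))
for e in(P[0]-P[1],P[3]-P[2]):print(np.degrees(np.arctan2(e[1],e[0])))
h=np.array([(97,104),(195,108),(195,143),(95,137)],float);P=onplane(d,(h+.5)/5-.5+[300,205],.089);print("short top",P[:,:2].round(4),P.mean(0).round(4))
print(vision.snapshot("wrist")["mount"].round(3))
E
```

```text
[[0.5122 0.1986]
 [0.5278 0.1416]
 [0.5076 0.1364]
 [0.4903 0.1941]] [0.5095 0.1677 0.04  ]
slot x deg 105.98977286483822 0.059688682588665276
[[0.4984 0.3574]
 [0.5674 0.1284]
 [0.4803 0.0992]
 [0.414  0.3302]]
rail 106.77775661916932
stand [[ 0.5638 -0.092 ]
 [ 0.5713 -0.2807]
 [ 0.494  -0.2822]
 [ 0.4853 -0.0935]] [ 0.5286 -0.1871  0.036 ]
92.27788242260023
92.64615209628205
short top [[ 0.5346 -0.1156]
 [ 0.5364 -0.1568]
 [ 0.5215 -0.1577]
 [ 0.5205 -0.1158]] [ 0.5282 -0.1365  0.089 ]
[[ 0.001 -0.962 -0.273  0.069]
 [ 1.     0.001  0.     0.   ]
 [-0.    -0.273  0.962 -0.154]
 [ 0.     0.     0.     1.   ]]
```

```bash
python3 -m crank '[{"dp":[0.34,-0.9,0.2],"angular":[0,0,-2.6]},{"dp":[0.34,-0.9,0.2],"angular":[0,0,-2.6]},{"dp":[0.34,-0.9,0.2],"angular":[0,0,-2.6]},{"dp":[0.34,-0.9,0.2],"angular":[0,0,-2.6]},{"dp":[0.34,-0.9,0.2],"angular":[0,0,-2.6]},{"dp":[0.34,-0.9,0],"angular":[0,0,-2.6]},{"dp":[0.34,-0.9,0],"angular":[0,0,-2.6]},{"dp":[0.34,-0.9,0],"angular":[0,0,-2.6]},{"dp":[0.34,-0.9,0],"angular":[0,0,-2.6]},{"dp":[0.34,-0.9,0],"angular":[0,0,-2.6]},{"dp":[0.34,-0.9,0],"angular":[0,0,-2.6]},{"dp":[0.34,-0.9,0],"angular":[0,0,-2.6]},{"dp":[0.34,-0.9,0],"angular":[0,0,-2.6]},{"dp":[0,0,0],"angular":[0,0,0]},{"dp":[0,0,0],"angular":[0,0,0]}]'
python3 - <<'E'
from h import *
import pickle
d=snap("wrist");pickle.dump(d,open("w1.pkl","wb"));cv2.imwrite("pics/w1.png",d["image"])
E
```

```text
t: 1.65
tcp_pos: [0.4014, 0.2129, 0.2488]
tool_rot: [0.495, 0.869, 0.0, -0.0]
force: [-0.6, 0.0, -0.1]
finger_gap: 1.0
gripper_force: 0.0
```

View pics/w1.png

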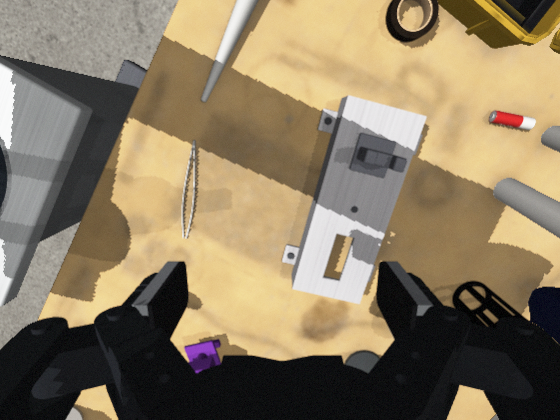

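The wrist view shows the slot at about (339,257), with corners near (336,235), (354,238), (341,279) and (323,275). I'll check those against the top view, then carry on to the post.

```bash
python3 - <<'E'
from h import *
import pickle
d=pickle.load(open("w1.pkl","rb"));W=cloud(d)
P=onplane(d,[(336,235),(354,238),(341,279),(323,275)],.04);print(P.round(4)[:,:2],P.mean(0))
# slot from depth: low pixels in window
win=np.zeros(W.shape[:2],bool);win[225:290,312:366]=1
m=win&(W[...,2]<.037);m=cv2.morphologyEx(m.astype(np.uint8),cv2.MORPH_OPEN,np.ones((3,3)))
n,l,s,c=cv2.connectedComponentsWithStats(m);i=1+np.argmax(s[1:,4]);print(s[i],c[i])
v,u=np.nonzero(l==i);Q=onplane(d,np.c_[u,v],.04)[:,:2];print(cv2.minAreaRect((Q*1000).astype(np.float32)))
E
python3 -m crank '[{"dp":[0.35,-0.9,0],"angular":[0,0,-2.5]},{"dp":[0.35,-0.9,0],"angular":[0,0,-2.5]},{"dp":[0.35,-0.9,0],"angular":[0,0,-2.5]},{"dp":[0.35,-0.9,0],"angular":[0,0,-2.5]},{"dp":[0.35,-0.9,0],"angular":[0,0,-2.5]},{"dp":[0.35,-0.9,0],"angular":[0,0,-2.5]},{"dp":[0.35,-0.9,-0.1],"angular":[0,0,-2.5]},{"dp":[0.2,-0.9,-0.2],"angular":[0,0,-2.5]},{"dp":[0,-0.9,-0.4],"angular":[0,0,-2.5]},{"dp":[0,-0.9,-0.4],"angular":[0,0,-2]},{"dp":[0,-0.9,-0.4],"angular":[0,0,-2]},{"dp":[0,-0.7,0],"angular":[0,0,-1.5]},{"dp":[0,0,0],"angular":[0,0,0]},{"dp":[0,0,0],"angular":[0,0,0]}]'
python3 - <<'E'
from h import *
import pickle
d=snap("wrist");pickle.dump(d,open("w2.pkl","wb"));cv2.imwrite("pics/w2.png",d["image"])
E
```

```text
[[0.4912 0.1903]
 [0.5121 0.1982]
 [0.529  0.1442]
 [0.5065 0.1374]] [0.50966322 0.16753656 0.04      ]
[324 235  29  45 753] [337.49269588 257.0876494 ]
((509.0880126953125, 166.1660614013672), (21.59125328063965, 58.888465881347656), 16.576059341430664)
t: 3.1
tcp_pos: [0.4811, -0.1038, 0.2038]
tool_rot: [0.69, 0.724, 0.0, -0.0]
force: [0.6, 0.1, -0.0]
finger_gap: 1.001
gripper_force: 0.0
```

View pics/w2.png

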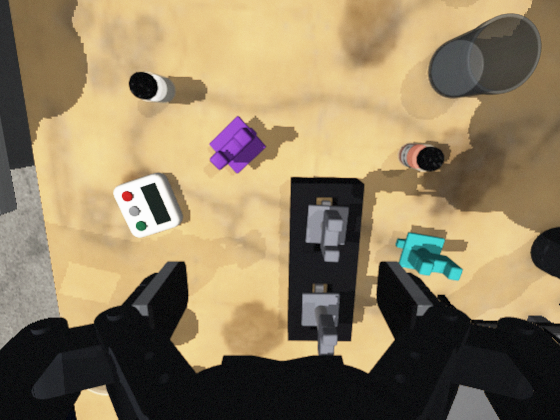

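The wrist view shows the short post's head at about (333,232) and the tall one at about (326,325). I'll use depth to fix the head centre.

Run:
```python
from h import *
import pickle
d=pickle.load(open("w2.pkl","rb"));W=cloud(d)
for n,(u0,u1,v0,v1,lo,hi) in dict(short=(305,362,190,268,.06,.1),shoulder=(295,362,190,268,.0385,.05),short_tall=(300,345,270,350,.08,.13),stand=(280,375,170,350,.03,.038)).items():
    P=W[v0:v1,u0:u1].reshape(-1,3);P=P[(P[:,2]>lo)&(P[:,2]<hi)]
    print(n,len(P),P.mean(0).round(4),np.percentile(P[:,2],95).round(4),cv2.minAreaRect((P[:,:2]*1000).astype(np.float32)))
im=cv2.resize(d["image"][170:350,260:390],None,fx=4,fy=4,interpolation=cv2.INTER_CUBIC)[:600]
cv2.imwrite("pics/w2c.png",im)
```

```text
short 867 [ 0.5283 -0.1368  0.0789] 0.0871 ((529.3983764648438, -138.69395446777344), (42.1182746887207, 14.203146934509277), 89.51019287109375)
shoulder 882 [ 0.5257 -0.1365  0.0405] 0.0417 ((529.4984741210938, -138.6317901611328), (41.952640533447266, 42.16975021362305), 89.59293365478516)
short_tall 598 [ 0.529  -0.2263  0.0996] 0.1119 ((530.60107421875, -238.01388549804688), (13.780294418334961, 38.62211990356445), 1.6270145177841187)
stand 7085 [ 0.5297 -0.1793  0.0355] 0.0367 ((530.8502807617188, -190.68463134765625), (75.3695297241211, 191.3691864013672), 1.9365912675857544)
```

View pics/w2c.png

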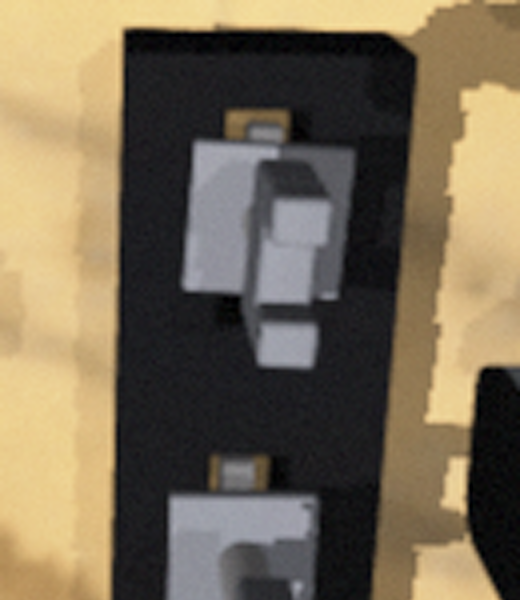

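The short post is at (0.529, −0.1375), with its head axis at about 89.5°. Its top at 0.088 and its 42 × 42 shoulder match the description. Next: align and descend.

```bash
python3 -m crank '[{"dp":[0.4,-0.3,0],"angular":[0,0,-1]},{"dp":[0.4,-0.3,0],"angular":[0,0,-1]},{"dp":[0.4,-0.3,-0.2],"angular":[0,0,-1.2]},{"dp":[0.4,-0.22,-0.5],"angular":[0,0,0]},{"dp":[0,0,-0.8],"angular":[0,0,0]},{"dp":[0,0,-0.8],"angular":[0,0,0]},{"dp":[0,0,-0.8],"angular":[0,0,0]},{"dp":[0,0,-0.6],"angular":[0,0,0]},{"dp":[0,0,-0.4],"angular":[0,0,0]},{"dp":[0,0,-0.4],"angular":[0,0,0]},{"dp":[0,0,0],"angular":[0,0,0]},{"dp":[0,0,0],"angular":[0,0,0]}]' 0
```

```text
t: 4.35
tcp_pos: [0.5293, -0.1383, 0.0691]
tool_rot: [0.71, 0.704, 0.0, 0.0]
force: [-0.2, -0.4, 0.5]
finger_gap: 0.998
gripper_force: 0.0
```

```bash
python3 -m crank '[{"dp":[0,0,0],"angular":[0,0,0]},{"dp":[0,0,0],"angular":[0,0,0]},{"dp":[0,0,0],"angular":[0,0,0]},{"dp":[0,0,0],"angular":[0,0,0]},{"dp":[0,0,0],"angular":[0,0,0]},{"dp":[0,0,0],"angular":[0,0,0]},{"dp":[0,0,0],"angular":[0,0,0]},{"dp":[0,0,0],"angular":[0,0,0]},{"dp":[0,0,0],"angular":[0,0,0]},{"dp":[0,0,0],"angular":[0,0,0]}]' 1 70
```

```text
t: 5.35
tcp_pos: [0.5295, -0.1385, 0.0692]
tool_rot: [0.71, 0.704, 0.0, 0.0]
force: [0.8, 0.5, 3.4]
finger_gap: 0.073
gripper_force: 68.7
```

```bash
python3 -m crank '[{"dp":[0,0,0.3],"angular":[0,0,0]},{"dp":[0,0,0.6],"angular":[0,0,0]},{"dp":[0,0,0.9],"angular":[0,0,0]},{"dp":[0,0,0.9],"angular":[0,0,0]},{"dp":[0,0,0.9],"angular":[0,0,0]},{"dp":[0,0,0],"angular":[0,0,0]},{"dp":[0,0,0],"angular":[0,0,0]}]'
python3 - <<'E'
from h import *
d=snap("wrist");s=snap("scene")
c=np.hstack([d["image"][120:420,130:430],cv2.resize(s["image"][200:330,240:370],(300,300),interpolation=cv2.INTER_CUBIC)])
cv2.imwrite("pics/w3.png",c)
E
```

```text
t: 6.05
tcp_pos: [0.5284, -0.1382, 0.177]
tool_rot: [0.71, 0.704, -0.0, -0.0]
force: [0.0, 0.9, -1.1]
finger_gap: 0.071
gripper_force: 68.5
```

View pics/w3.png

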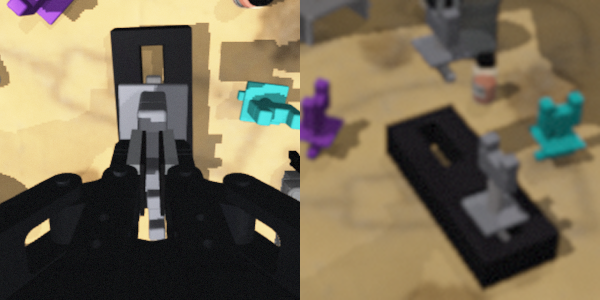

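The post is held straight, its shoulder is visible, and the pocket is empty. I'll carry it over the slot.

```bash
python3 -m crank '[{"dp":[-0.05,0.4,0],"angular":[0,0,1.2]},{"dp":[-0.05,0.8,0],"angular":[0,0,1.4]},{"dp":[-0.05,0.9,0],"angular":[0,0,1.4]},{"dp":[-0.05,0.9,0],"angular":[0,0,1.4]},{"dp":[-0.05,0.9,0],"angular":[0,0,1.4]},{"dp":[-0.05,0.9,0],"angular":[0,0,1.4]},{"dp":[-0.05,0.9,0],"angular":[0,0,1.5]},{"dp":[-0.05,0.9,0],"angular":[0,0,1.5]},{"dp":[-0.05,0.9,0],"angular":[0,0,1.5]},{"dp":[-0.05,0.9,-0.3],"angular":[0,0,1.5]},{"dp":[-0.05,0.8,-0.5],"angular":[0,0,1.5]},{"dp":[-0.08,0.7,-0.3],"angular":[0,0,1.5]},{"dp":[0,0.28,0],"angular":[0,0,0]},{"dp":[0,0,0],"angular":[0,0,0]},{"dp":[0,0,0],"angular":[0,0,0]}]'
python3 - <<'E'
from h import *
d=snap("wrist");s=snap("scene");W=cloud(d);t=sense()
print(R.from_quat(t["tool_rot"]).as_euler("xyz",degrees=True))
Tq=R.from_quat(t["tool_rot"]).as_matrix()
L=(W-t["tcp_pos"])@Tq
m=(abs(L[...,1])<.03)&(abs(L[...,0])<.04)&(L[...,2]>.015)&(L[...,2]<.035)
P=L[m];print(len(P),P.min(0),P.max(0));A=np.c_[P[:,:2],np.ones(len(P))];c=np.linalg.lstsq(A,P[:,2],rcond=None)[0];print("plane",c)
print(cv2.minAreaRect((P[:,:2]*1000).astype(np.float32)))
cv2.imwrite("pics/w4.png",np.hstack([d["image"][60:360,130:430],cv2.resize(s["image"][130:260,170:300],(300,300),interpolation=cv2.INTER_CUBIC)]))
E
```

```text
t: 7.65
tcp_pos: [0.5102, 0.1667, 0.144]
tool_rot: [0.597, 0.802, -0.0, 0.0]
force: [-0.0, -0.7, -1.3]
finger_gap: 0.071
gripper_force: 68.6
[1.79961153e+02 2.35414206e-02 1.06651257e+02]
2323 [-0.01479251 -0.02061642  0.01577766] [0.02171076 0.02152629 0.03216438]
plane [ 0.00393333 -0.01342623  0.02913661]
((3.3654117584228516, 0.43550872802734375), (42.0334358215332, 36.50566101074219), 89.724609375)
```

View pics/w4.png

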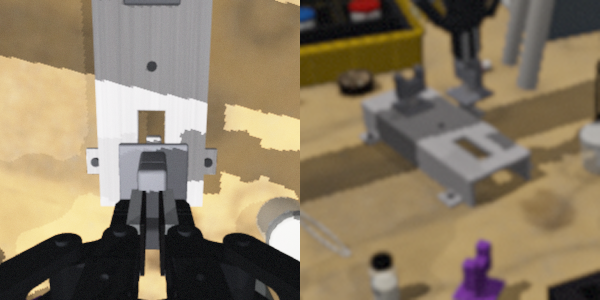

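The post is level and squarely aligned (106.65°). The shoulder underside is about 33–34 mm below the TCP, so it should seat at a TCP height of about 0.073.

```bash
python3 -m crank '[{"dp":[0,0,-0.5],"angular":[0,0,0]},{"dp":[0,0,-0.5],"angular":[0,0,0]},{"dp":[0,0,-0.4],"angular":[0,0,0]},{"dp":[0,0,-0.2],"angular":[0,0,0]},{"dp":[0,0,-0.2],"angular":[0,0,0]},{"dp":[0,0,-0.2],"angular":[0,0,0]},{"dp":[0,0,0],"angular":[0,0,0]}]'; python3 -m crank '[{"dp":[0,0,-0.1],"angular":[0,0,0]},{"dp":[0,0,-0.1],"angular":[0,0,0]},{"dp":[0,0,0],"angular":[0,0,0]}]'
```

```text
t: 8.45
tcp_pos: [0.5098, 0.1669, 0.0834]
tool_rot: [0.597, 0.802, -0.0, -0.0]
force: [-0.5, 0.2, -1.4]
finger_gap: 0.07
gripper_force: 68.5
t: 8.75
tcp_pos: [0.5099, 0.167, 0.0777]
tool_rot: [0.597, 0.802, -0.0, -0.0]
force: [-0.7, -0.1, -1.3]
finger_gap: 0.071
gripper_force: 68.5
```

The foot is in the slot with no contact force. I'll ease down until the shoulder seats.

```bash
python3 -m crank '[{"dp":[0,0,-0.05],"angular":[0,0,0]},{"dp":[0,0,-0.05],"angular":[0,0,0]},{"dp":[0,0,0],"angular":[0,0,0]}]'; python3 -m crank '[{"dp":[0,0,-0.03],"angular":[0,0,0]},{"dp":[0,0,0],"angular":[0,0,0]}]'; python3 -m crank '[{"dp":[0,0,-0.03],"angular":[0,0,0]},{"dp":[0,0,0],"angular":[0,0,0]}]'
```

```text
t: 9.05
tcp_pos: [0.51, 0.167, 0.0748]
tool_rot: [0.597, 0.802, -0.0, -0.0]
force: [-0.4, -0.5, 0.1]
finger_gap: 0.071
gripper_force: 68.5
t: 9.25
tcp_pos: [0.51, 0.167, 0.0739]
tool_rot: [0.597, 0.802, -0.0, -0.0]
force: [0.4, 0.3, -0.9]
finger_gap: 0.072
gripper_force: 68.6
t: 9.45
tcp_pos: [0.5105, 0.1671, 0.0733]
tool_rot: [0.597, 0.802, 0.0, 0.0]
force: [-0.0, 0.4, 0.2]
finger_gap: 0.073
gripper_force: 69.1
```

```bash
python3 -m crank '[{"dp":[0,0,-0.02],"angular":[0,0,0]},{"dp":[0,0,0],"angular":[0,0,0]}]'; python3 -m crank '[{"dp":[0,0,-0.02],"angular":[0,0,0]},{"dp":[0,0,0],"angular":[0,0,0]}]'
```

```text
t: 9.65
tcp_pos: [0.5108, 0.1672, 0.0731]
tool_rot: [0.597, 0.802, 0.001, 0.001]
force: [0.5, 0.6, 4.4]
finger_gap: 0.072
gripper_force: 70.5
t: 9.85
tcp_pos: [0.5108, 0.1672, 0.073]
tool_rot: [0.597, 0.802, 0.001, 0.001]
force: [-0.2, -0.0, 9.3]
finger_gap: 0.075
gripper_force: 72.2
```

The shoulder seats at z = 0.073 as predicted, with a light 9 N preload. I'll ease off slightly and make the quarter turn.

```bash
python3 -m crank '[{"dp":[0,0,0.02],"angular":[0,0,2]},{"dp":[0,0,0],"angular":[0,0,4]},{"dp":[0,0,0],"angular":[0,0,5]},{"dp":[0,0,0],"angular":[0,0,6]},{"dp":[0,0,0],"angular":[0,0,6]},{"dp":[0,0,0],"angular":[0,0,6]},{"dp":[0,0,0],"angular":[0,0,6]},{"dp":[0,0,0],"angular":[0,0,6]},{"dp":[0,0,0],"angular":[0,0,6]},{"dp":[0,0,0],"angular":[0,0,6]},{"dp":[0,0,0],"angular":[0,0,6]},{"dp":[0,0,0],"angular":[0,0,6]},{"dp":[0,0,0],"angular":[0,0,6]},{"dp":[0,0,0],"angular":[0,0,6]},{"dp":[0,0,0],"angular":[0,0,6]},{"dp":[0,0,0],"angular":[0,0,5]},{"dp":[0,0,0],"angular":[0,0,2]},{"dp":[0,0,0],"angular":[0,0,0]},{"dp":[0,0,0],"angular":[0,0,0]}]'
python3 -c "
from h import *
s=sense();print(R.from_quat(s['tool_rot']).as_euler('xyz',degrees=True),s['ft_torque'],s['q'])"
```

```text
t: 11.75
tcp_pos: [0.5106, 0.1669, 0.073]
tool_rot: [-0.145, 0.989, -0.0, 0.001]
force: [1.3, -0.1, 6.1]
finger_gap: 0.067
gripper_force: 71.1
[-1.79970742e+02  6.53444558e-02 -1.63314434e+02] [-0.03603206 -0.00249838  0.01302073] [ 1.07981566e-01  6.30806270e-01  1.77472801e+00 -4.38931291e-04
  7.34843993e-01 -1.75370705e+00]
```

Turned exactly 90°. Now release, back straight up, and look.

```bash
python3 -m crank '[{"dp":[0,0,0],"angular":[0,0,0]},{"dp":[0,0,0],"angular":[0,0,0]},{"dp":[0,0,0],"angular":[0,0,0]},{"dp":[0,0,0],"angular":[0,0,0]},{"dp":[0,0,0],"angular":[0,0,0]},{"dp":[0,0,0],"angular":[0,0,0]},{"dp":[0,0,0],"angular":[0,0,0]},{"dp":[0,0,0],"angular":[0,0,0]}]' 0 && python3 -m crank '[{"dp":[0,0,0.3],"angular":[0,0,0]},{"dp":[0,0,0.6],"angular":[0,0,0]},{"dp":[0,0,0.9],"angular":[0,0,0]},{"dp":[0,0,1],"angular":[0,0,0]},{"dp":[0,0,1],"angular":[0,0,0]},{"dp":[-0.5,0,0.5],"angular":[0,0,0]},{"dp":[-1,0,0],"angular":[0,0,0]},{"dp":[-1,0,0],"angular":[0,0,0]},{"dp":[0,0,0],"angular":[0,0,0]},{"dp":[0,0,0],"angular":[0,0,0]}]'
python3 - <<'E'
from h import *
d=snap("top");w=snap("wrist");s=snap("scene")
W=cloud(w);P=W[(abs(W[...,0]-.51)<.035)&(abs(W[...,1]-.167)<.035)]
for lo,hi in((.06,.1),(.0425,.05)):
    Q=P[(P[:,2]>lo)&(P[:,2]<hi)]
    if len(Q)>20: print(len(Q),Q.mean(0),np.percentile(Q[:,2],[50,97]),cv2.minAreaRect((Q[:,:2]*1000).astype(np.float32)))
a=cv2.resize(d["image"][195:285,95:230],(405,270));b=cv2.resize(s["image"][140:230,180:290],(330,270))
cv2.imwrite("pics/f.png",np.vstack([np.hstack([a,b]),np.hstack([w["image"][:300],np.zeros((300,175,3),np.uint8)])]))
E
```

```text
t: 12.55
tcp_pos: [0.5101, 0.167, 0.0725]
tool_rot: [-0.145, 0.989, 0.0, -0.0]
force: [-0.1, 0.5, -0.1]
finger_gap: 1.003
gripper_force: 0.0
t: 13.55
tcp_pos: [0.4351, 0.1671, 0.2023]
tool_rot: [-0.146, 0.989, -0.0, 0.001]
force: [0.2, 0.0, -0.5]
finger_gap: 0.998
gripper_force: 0.0
806 [0.50753575 0.16635747 0.08260372] [0.08429791 0.09127379] ((510.4024353027344, 166.54678344726562), (41.505558013916016, 14.101602554321289), 16.62021827697754)
961 [0.50838972 0.16730242 0.04445051] [0.0444897  0.04576743] ((511.0465393066406, 166.55764770507812), (42.31599426269531, 41.94951629638672), 16.751161575317383)
```

View pics/f.png

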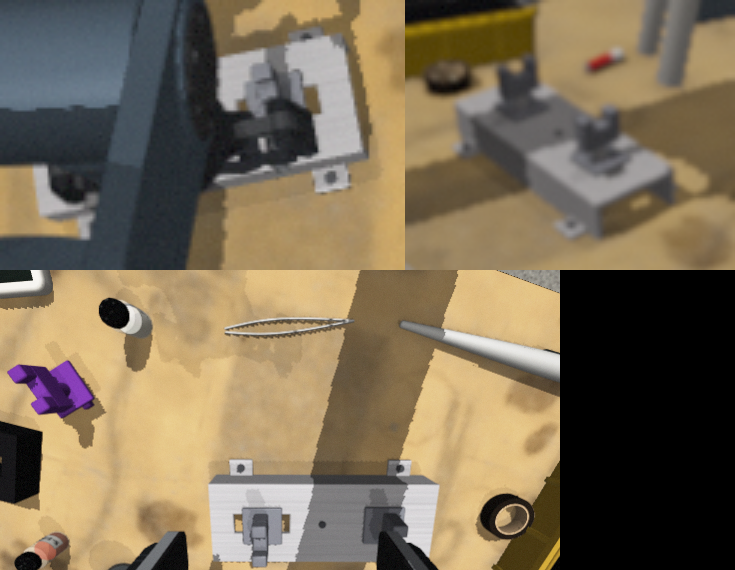

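The new post stands at about (262,525) in the picture's lower (wrist) view, parallel to the locked one. Its head lies at 16.6°, across the slot. The shoulder top is at 0.0445 and flat, so the post is seated, and the gripper is clear.

```bash
python3 -c "
from station import order;print(order.sign_off())"
```

```text
the job is handed in; nothing more can be done
None
```

The shorter post is seated in the rail's empty slot, turned a quarter turn so its foot bar lies across the slot, and released; the taller post is still in the stand, and the job was handed in at about 14 s of the 40 s limit.

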